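Reset the laundry water flow and lock the setting

ROBOT

A 6-joint arm with a two-finger parallel gripper is mounted at the origin on the work surface. World frame = base frame: x ahead of the robot, y to its left, z up, the work surface at z = 0. Lengths are in m, angles in rad, forces in N, time in s.
With the tool pointing down it reaches from about 0.35 to 0.975 m from the base axis. Payload 4.9 kg.
Tool frame: the origin (TCP) lies on the mounting face of the last link; the fingertips stand 173 mm ahead of it and the grasp point (between the pads) lies 155 mm ahead of it; x points along the fingers, z is the direction in which the jaws open and shut, and the axes are right-handed (so a half turn about x gives the same grasp; the last joint's range is limited). The gripper opens to 85 mm and grips with 20 to 120 N. Pads are 22 mm wide; open, the fingers measure 114 mm over their backs; the gripper's body (76 mm by 85 mm) begins 54 mm behind the grasp point. The pads swing forward as they close: fully open they stand 13 mm farther back than shut.
Start: joints at [1.102, 0.053, 1.613, -0, 1.476, -0.119], TCP at [0.214, 0.587, 0.405] pointing down, gripper open.
Joint ranges: [-3.01, 3.01], [-1.01, 2.22], [0.06, 2.58], [-1.02, 4.17], [0.09, 2.62], [-3.14, 3.14]. Speed limits (rad/s): [2.57, 2.57, 3.14, 3.14, 3.14, 3.14].

INTERFACE

Orientations are given as a rotation vector (axis times angle).
In Python, from station import get_obs, get_image, get_calibration, finish_job, look_for, masks_of, tip_of gives the robot as it stands.
- The arm moves only by the tool carry_out, never from a script. Its argument "increments" is a list of rows, each a list of 3 entries, a list of its own where there are three numbers: the turn, a rotation vector about the world's x, y, z in units of 0.1 rad (1.0 is 0.1 rad), then the shift along the world's x, y, z in units of 20 mm (1.0 is 20 mm), then the opening, from 0 (shut) to 1 (fully open). A call has 1 to 8 rows; each row shifts and turns the pose as measured when the row begins; what a row does not reach is not made up. A row lasts 1/10 s, in which the tool goes at most 50 mm and 8.59 degrees, less where a joint would pass 70% of its speed; a pose out of reach is approached as far as the arm can. A call with a number of a shift or a turn outside -1 to 1 is refused whole. A call with a gripper value outside its range is refused whole. The fingers move at their own pace and stop on an object; "squeeze" is the grip in N (left out, the last holds). Time passes only in rows, so rows that do not move let the fingers close. It gives the time, the measured TCP pose, the force and the opening at its end, in the units of the state.
- get_obs(): the state, without advancing time (a new reading comes with each control period).
- get_image(name): name is "scene" or "top" or "wrist"; returns (picture, depth): 400x640x3 uint8, blue, green, red; 400x640 float32, m along the optical axis (not along the pixel's ray), 0 where there is no reading.
- get_calibration(name): a dict with "fx", "fy", "cx", "cy" (pixels), "position" and "orientation" of the camera in the world. Camera axes: x right, y down, z forward; pixel columns grow to the right and rows downward; lengths in m; the calibration is good to about 2 mm. A picture is of the moment at which its call begins: read the wrist's pose just before it. get_calibration takes no time and is no camera call; for the wrist camera it gives the pose at the moment of the call.
- finish_job(): hands the job in, once; it reports no verdict.
Trained networks look in the newest picture that a camera, given by its name, has taken for a name from the list of things; names that differ only in an ending like _2 or _b are one class to them, and where a whole thing is asked for, a point or a joint stands for the part that bears it (a point fixed in the world has none). Each returns a list of dicts, best first, with "p" (0 to 1); they miss things now and then, are a little off and sometimes report something else, mostly with a low value. They report only what shows in the picture. A call takes as long as a camera call.
- look_for(camera, query): "centre" ([column, row] in pixels, amid what is visible of it).
- masks_of(camera, query): "region" (400x640 bool, what is visible of it) and "centre" ([column, row] in pixels, amid what is visible of it).
- tip_of(camera, query): "centre" ([column, row] in pixels: a listed point, or the origin of a listed thing).
The state is a dict: "t": time; "q": joint angles; "dq": joint speeds; "effort": joint torques, N m; "tool_pos": TCP position; "tool_rot": TCP orientation; "contact_force": force on the tool from outside, world axes, zero at the start; "wrist_torque": the same for the moment, N m; "opening": finger opening in m.
Only numpy, scipy, OpenCV 4.12 (cv2) and the standard library are available. Lean on these libraries where they do the work, as an engineer would, in place of code of your own. Each camera call takes 0.05 s, during which the arm holds its last target.

TASK

Set the laundry water console: first pull the round stop knob straight up until it is fully out, which shuts off the water, then turn the regulator until its pointer points at the raised mark on the panel. With the water still off, slide the guard along its track, all the way to its end, so that it covers the regulator, and last push the stop knob fully back in. The setting must stay on the mark, and the pots and tub standing around must stay where they are.

Things in the scene. Friction and masses are not known exactly. Their poses are not given: they have to be found in the camera images.
- console: Fixed grey steel box with a white top on the shelf, 170 (own x) x 360 (own y, from -185 to +175) x 60 mm high; its flat top is the panel. Origin: on the shelf (height 0), straight under the regulator's axis. z up. Along own y, from - to +: the parked guard (y -130), the regulator (y 0), and at y +118 the stop knob and a flat round dial gauge (60 mm wide, 18 mm high) side by side at x -42 and +42, either way round. The console's place and yaw vary.
- regulator_grip (a point): Centre of the regulator's black bar grip, on the vertical turning axis, 83 mm above the shelf. The bar is 60 mm long, 16 mm wide and 30 mm high (68 to 98 mm above the shelf) and stands on a round grey skirt 64 mm across whose top is 68 mm above the shelf. Own x runs along the bar towards the pointer. It turns with light friction (0.08 N m) and stays where it is left.
- pointer (a point): Tip of the regulator's pointer: a narrow blade, 8 mm wide, in line with the bar, that sticks out past the skirt on one side only; 41 mm from the turning axis (the blade itself ends 40 mm from it), 65 mm above the shelf.
- regulator (a joint): Regulator angle in rad, seen from above counter-clockwise positive; 0 when the pointer points along the console's own +x. Range -1.2 to 1.2. It starts clockwise of the mark, so it has to be turned counter-clockwise by 0.4 to 1.4 rad.
- mark_inner (a point): The setting mark: a fixed raised black rib on the panel, 18 mm long, 9 mm wide, 4 mm high, radial to the regulator's axis, from 43 to 61 mm from it. This point is just inside its inner end, 41 mm from the regulator's axis; the pointer tip comes to this point when it is set. The mark's direction varies.
- guard_handle (a point): Centre of the black block handle on top of the guard: 64 mm along the console's x, 14 mm along its y, 30 mm high, from 112 to 142 mm above the shelf. The guard is an aluminium tunnel, 134 mm along console x and 90 mm along its y, roof top 112 mm above the shelf, that runs on two tracks along the console's +y and passes clear over the regulator. When fully shut the handle is straight above the regulator's axis.
- guard (a joint): Guard travel in m along the console's own +y: starts parked at 0 to 0.02, 0.13 is fully shut over the regulator, at its end stop. Friction about 3 N, stays where it is left.
- stop_grip (a point): Centre of the round black head of the push-pull stop knob: 40 mm across, 26 mm high, upright. 97 mm above the shelf when pushed in (head from 84 to 110 mm), 30 mm higher when fully out. It stands on a round steel collar 60 mm across whose top is 74 mm above the shelf.
- stop (a joint): Stop knob travel in m, straight up: 0 pushed in (the start), 0.03 fully out at its end stop. Friction about 4 N holds it where it is left.
- ramekin: Bystander: white ceramic ramekin 84 mm across, 45 mm high, with four wooden clothes pegs standing in it (80 mm high in all). Origin at the centre of its underside. Stands on the shelf off the console's +y end.
- pinch_bowl: Bystander: silicone pinch bowl 84 mm across, 35 mm high. Origin at the centre of its underside. Stands on the shelf off the console's -y end.
- tub: Bystander: lidded plastic tub, 98 (own x) x 138 x 80 mm high. Origin at the centre of its underside. Stands on the shelf beyond the console (its +x side).

How it is judged:
On the way, in this order (a step that is already met when the one before it is completed fails the run):
1. the stop knob is pulled fully out (value of joint stop above 0.026 m and value of joint guard below 0.04 m), for 0.2 s.
2. with the stop knob out and the guard still parked, the pointer is set to the mark (all of step 1 and horizontal distance between pointer and mark_inner below 0.006 m), for 0.2 s.
3. with the stop knob still out and the pointer on the mark, the guard is slid fully over the regulator (value of joint stop above 0.026 m and horizontal distance between pointer and mark_inner below 0.006 m and value of joint guard above 0.124 m), for 0.2 s.
4. the stop knob is pushed fully back in (value of joint stop below 0.004 m and horizontal distance between pointer and mark_inner below 0.006 m and value of joint guard above 0.124 m), for 0.2 s.
At the end, for the whole second after the job is handed in: The stop knob is pushed in to within 4 mm of home, the pointer tip is within 6 mm of the mark's point (about 8 degrees), the guard is within 6 mm of its end stop over the regulator, and the bystanders are at rest (all of step 4 and linear speed of each of ramekin, pinch_bowl, tub below 0.02 m/s); the robot touches nothing.
It fails at once if the ramekin is moved more than 25 mm or tipped (distance of ramekin from where it was at the start of the episode above 0.025 m or angle between ramekin's own z axis and vertical above 0.35 rad).
It fails at once if the pinch bowl is moved more than 25 mm or tipped (distance of pinch_bowl from where it was at the start of the episode above 0.025 m or angle between pinch_bowl's own z axis and vertical above 0.35 rad).
It fails at once if the tub is moved more than 25 mm or tipped (distance of tub from where it was at the start of the episode above 0.025 m or angle between tub's own z axis and vertical above 0.35 rad).
It also fails if it takes over 61 s, if anything falls off the work surface, if the arm or the gripper's body presses on something with over 40 N, if the wrist force passes 120 N, or if a joint passes its speed limit or range.

## Working session

There is one attempt and no reset: what is moved stays moved. The work goes in short steps, Python scripts to look and compute and a tool call to move; the robot and the scene stay as the last step left them, time stands still between calls to the robot, and variables do not carry over. Pictures are saved under pics/ and viewed, and the job is handed in when it is done.

Besides the shell and the picture viewer there is one more tool, called after ">>>" by a JSON object that holds its "fn" and its "kwargs". carry_out: Moves the arm, as the interface text tells. Shifts and turns lie within -1 to 1; 1 stands for 20 mm of shift or 0.1 rad of turn. Its arguments: {"type":"object","properties":{"increments":{"type":"array","items":{"type":"array"}},"squeeze":{"type":"number"}},"required":["increments"]}

```bash
mkdir -p pics; cat > h.py <<'E'
import numpy as np, cv2
from station import *
from scipy.spatial.transform import Rotation as R
def Rm(c):
    o=np.array(c["orientation"],float)
    if o.shape==(3,3): return o
    return R.from_rotvec(o).as_matrix() if o.size==3 else R.from_quat(o).as_matrix()
def ray_z(cal,px,z):
    d=Rm(cal)@np.array([(px[0]-cal["cx"])/cal["fx"],(px[1]-cal["cy"])/cal["fy"],1.])
    p=np.array(cal["position"]); return p+d*(z-p[2])/d[2]
def proj(cal,P):
    q=Rm(cal).T@(np.array(P)-np.array(cal["position"])); return q[:2]/q[2]*[cal["fx"],cal["fy"]]+[cal["cx"],cal["cy"]]
def dep(cal,dp,px):
    u,v=int(round(px[0])),int(round(px[1])); w=dp[v-1:v+2,u-1:u+2]; w=w[w>0]
    if not len(w): return None
    z=np.median(w); return np.array(cal["position"])+Rm(cal)@(z*np.array([(px[0]-cal["cx"])/cal["fx"],(px[1]-cal["cy"])/cal["fy"],1.]))
E
python3 - <<'E'
from h import *
np.set_printoptions(precision=4,suppress=True)
Z={'regulator_grip':.083,'pointer':.065,'mark_inner':.064,'guard_handle':.127,'stop_grip':.097,'ramekin':0,'pinch_bowl':0,'tub':0,'console':0}
o=get_obs();print(o)
for n in ['top','scene']:
    im,dp=get_image(n);cv2.imwrite(f'pics/{n}0.png',im);c=get_calibration(n);print(n,c)
    for k,z in Z.items():
        r=tip_of(n,k)
        for x in r[:2]: print(k,round(x['p'],2),x['centre'],ray_z(c,x['centre'],z),dep(c,dp,x['centre']))
E
```

```text
{'t': 0.0, 'q': array([ 1.102 ,  0.0534,  1.6143,  0.    ,  1.476 , -0.119 ]), 'dq': array([-0.0002, -0.0019, -0.0009,  0.0001, -0.003 ,  0.0002]), 'effort': array([  0.0015, -39.3689, -37.0177,  -0.0001,   0.0071,   0.    ]), 'tool_pos': array([0.2141, 0.5869, 0.4034]), 'tool_rot': array([-0.9488,  1.3565,  0.9472]), 'contact_force': array([ 0.515 , -0.3042, -0.3451]), 'wrist_torque': array([-0.0352,  0.0455,  0.0181]), 'opening': 0.08520139752591692}
top {'fx': 434.88402717951067, 'fy': 434.88402717951067, 'cx': 319.59535452113516, 'cy': 199.6079789718656, 'position': array([0.5657, 0.0098, 1.1389]), 'orientation': array([-2.2029,  2.1953, -0.0372])}
regulator_grip 0.91 [302.4, 226.5] [0.5416 0.0569 0.083 ] [0.5419 0.0563 0.0967]
pointer 0.97 [307.8, 209.2] [0.5839 0.0446 0.065 ] [0.5839 0.0447 0.0619]
mark_inner 0.37 [289.3, 212.5] [0.5756 0.0903 0.064 ] [0.5756 0.0904 0.0629]
guard_handle 0.72 [350.0, 228.8] [ 0.5377 -0.0556  0.127 ] [ 0.5381 -0.0546  0.1428]
stop_grip 0.77 [245.3, 239.6] [0.5101 0.1927 0.097 ] [0.5109 0.1904 0.1104]
ramekin 0.64 [203.0, 203.7] [0.5985 0.3218 0. 
[... 606 characters left out ...]
.0616 0.0972]
pointer 0.78 [323.9, 204.2] [0.5743 0.0528 0.065 ] [0.5762 0.0517 0.0671]
pointer 0.44 [336.5, 202.6] [0.5844 0.0854 0.065 ] [0.5825 0.0866 0.0629]
mark_inner 0.53 [334.0, 203.9] [0.5848 0.0776 0.064 ] [0.5809 0.08   0.0597]
guard_handle 0.57 [282.8, 189.5] [ 0.5355 -0.0462  0.127 ] [ 0.5507 -0.0529  0.1416]
stop_grip 0.69 [354.6, 164.0] [0.5    0.1919 0.097 ] [0.5136 0.1824 0.1099]
pinch_bowl 0.82 [223.0, 239.5] [ 0.509  -0.2129  0.    ] [ 0.5135 -0.2139  0.0049]
tub 0.92 [356.0, 255.3] [0.7191 0.0673 0.    ] [0.7712 0.0286 0.0744]
console 0.91 [323.6, 214.6] [0.5507 0.0667 0.    ] [0.6077 0.0332 0.0644]
console 0.72 [334.2, 204.3] [0.5281 0.1138 0.    ] [0.5818 0.0801 0.059 ]
```

```bash
python3 - <<'E'
import cv2
a=cv2.imread('pics/top0.png')[120:290,170:440];cv2.imwrite('pics/top0c.png',cv2.resize(a,None,fx=2.9,fy=2.9,interpolation=cv2.INTER_CUBIC))
a=cv2.imread('pics/scene0.png')[100:300,180:450];cv2.imwrite('pics/scene0c.png',cv2.resize(a,None,fx=2.9,fy=2.9,interpolation=cv2.INTER_CUBIC))
E
```

```text
(no output)
```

View pics/top0c.png

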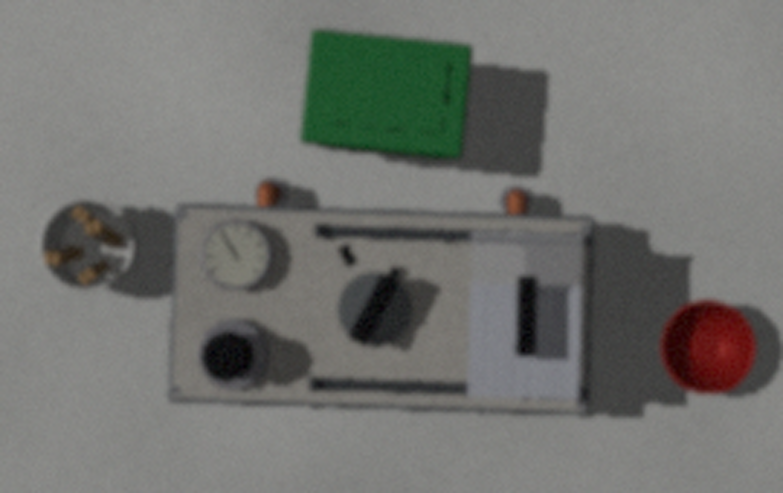

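View pics/scene0c.png

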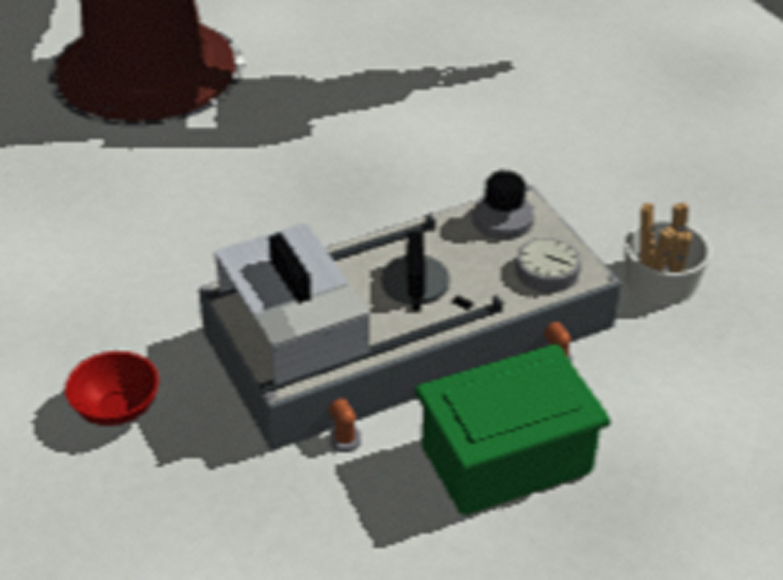

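```bash
python3 - <<'E'
from h import *
np.set_printoptions(precision=4,suppress=True)
im=cv2.imread('pics/top0.png');c=get_calibration('top')
g=im.max(2)
x0,y0,x1,y1=225,180,380,265
n,l,s,ce=cv2.connectedComponentsWithStats((g[y0:y1,x0:x1]<48).astype(np.uint8))
for i in range(1,n):
    if s[i,4]>8:
        p=ce[i]+[x0,y0]; print(p,s[i],[ray_z(c,p,z)[:2] for z in(.064,.098,.110,.142)])
u=lambda a,b:(a/2.9+170-.33,b/2.9+120-.33)
for q in [(180,207),(592,219),(586,410),(172,400)]: print(ray_z(c,u(*q),.06))
cv2.imwrite('pics/z.png',cv2.resize(im[190:255,260:335],None,fx=8,fy=8,interpolation=cv2.INTER_CUBIC))
E
```

```text
[265.8 186.5] [40  5  3  4 10] [array([0.6398, 0.149 ]), array([0.6375, 0.1446]), array([0.6366, 0.1431]), array([0.6344, 0.1389])]
[282.1818 199.4545] [55 18  5  4 11] [array([0.6078, 0.1082]), array([0.6065, 0.1051]), array([0.606, 0.104]), array([0.6047, 0.101 ])]
[289.3333 207.5833] [63 25  4  6 12] [array([0.5877, 0.0903]), array([0.5871, 0.0878]), array([0.5868, 0.0869]), array([0.5861, 0.0845])]
[302.1268 227.1239] [ 66  33  21  26 339] [array([0.5396, 0.0585]), array([0.5405, 0.0569]), array([0.5407, 0.0564]), array([0.5415, 0.0549])]
[351.5503 228.8523] [124  36   6  26 149] [array([ 0.5358, -0.0635]), array([ 0.5368, -0.0612]), array([ 0.5371, -0.0604]), array([ 0.538 , -0.0582])]
[249.4327 242.6408] [ 15  55  22  16 245] [array([0.5009, 0.1882]), array([0.503 , 0.1826]), array([0.5037, 0.1806]), array([0.5056, 0.1753])]
[280.4286 252.2143] [53 71  7  3 14] [array([0.4777, 0.1116]), array([0.4805, 0.1084]), array([0.4815, 0.1072]), array([0.4841, 0.1042])]
[0.6285 0.2342 0.06  ]
[ 0.6193 -0.1189  0.06  ]
[ 0.4566 -0.1136  0.06  ]
[0.4636 0.2392 0.06  ]
```

View pics/z.png

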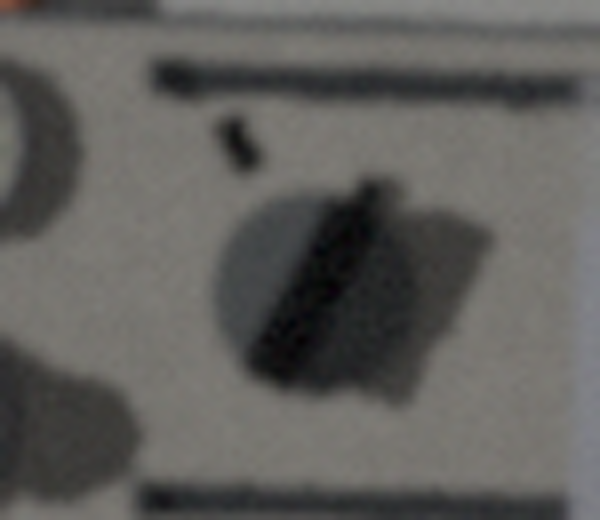

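```bash
python3 - <<'E'
from h import *
np.set_printoptions(precision=4,suppress=True)
o=get_obs();M=R.from_rotvec(o['tool_rot']).as_matrix();print(M)
c=get_calibration('wrist');print(c,Rm(c)); print(M.T@(np.array(c['position'])-o['tool_pos']))
E
```

```text
[[ 0.     -0.9395  0.3427]
 [-0.      0.3427  0.9395]
 [-1.     -0.     -0.    ]]
{'fx': 290.9794309677064, 'fy': 290.9794309677064, 'cx': 323.5271160125065, 'cy': 203.85299002953641, 'position': array([0.1507, 0.6099, 0.374 ]), 'orientation': array([2.3845, 1.6678, 0.2296])} [[ 0.3429  0.9046  0.2531]
 [ 0.9394 -0.3304 -0.0916]
 [ 0.0007  0.2692 -0.9631]]
[ 0.0307  0.0674 -0.0004]
```

>>> {"fn": "carry_out", "kwargs": {"increments": [[[0, 0, 0.4], [0.55, -0.95, 0], 1], [[0, 0, 0.4], [0.55, -0.95, 0], 1], [[0, 0, 0.4], [0.55, -0.95, 0], 1], [[0, 0, 0.4], [0.55, -0.95, 0], 1], [[0, 0, 0.4], [0.55, -0.95, 0], 1], [[0, 0, 0.4], [0.55, -0.95, 0], 1], [[0, 0, 0.4], [0.55, -0.95, 0], 1], [[0, 0, 0.4], [0.55, -0.95, 0], 1]]}}

```text
t: 1.8
tool_pos: [0.3032, 0.4312, 0.4049]
tool_rot: [-1.2, 1.214, 1.201]
contact_force: [0.1, 0.9, -0.9]
opening: 0.0852
```

>>> {"fn": "carry_out", "kwargs": {"increments": [[[0, 0, 0], [0.6, -0.95, 0], 1], [[0, 0, 0], [0.6, -0.95, 0], 1], [[0, 0, 0], [0.6, -0.95, 0], 1], [[0, 0, 0], [0.6, -0.95, 0], 1], [[0, 0, 0], [0.6, -0.95, 0], 1], [[0, 0, 0], [0.6, -0.95, 0], 1], [[0, 0, 0], [0.6, -0.95, 0], 1], [[0, 0, 0], [0.6, -0.95, 0], 1]]}}

```text
t: 2.6
tool_pos: [0.402, 0.2723, 0.4062]
tool_rot: [-1.201, 1.21, 1.201]
contact_force: [0.3, 0.1, -0.2]
opening: 0.0851
```

>>> {"fn": "carry_out", "kwargs": {"increments": [[[0, 0, 0], [0.5, -0.9, 0], 1], [[0, 0, 0], [0.5, -0.9, 0], 1], [[0, 0, 0], [0.5, -0.9, 0], 1], [[0, 0, 0], [0.4, -0.9, 0], 1], [[0, 0, 0], [0.4, -0.9, 0], 1], [[0, 0, 0], [0.4, -0.9, 0], 1], [[0, 0, 0], [0.4, -0.9, 0], 1], [[0, 0, 0], [0.3, -0.9, 0], 1]]}}

```text
t: 3.4
tool_pos: [0.4725, 0.1215, 0.4075]
tool_rot: [-1.201, 1.207, 1.198]
contact_force: [0.2, 0.3, 0.3]
opening: 0.0852
```

```bash
python3 - <<'E'
from h import *
np.set_printoptions(precision=4,suppress=True)
Z={'regulator_grip':.083,'pointer':.065,'mark_inner':.064,'guard_handle':.127,'stop_grip':.097}
o=get_obs();print(o['tool_pos'],R.from_rotvec(o['tool_rot']).as_matrix())
n='wrist';c=get_calibration(n)
im,dp=get_image(n);cv2.imwrite(f'pics/w1.png',im);np.save('w1.npy',dp);import pickle;pickle.dump(c,open('w1.pkl','wb'))
for k,z in Z.items():
        r=tip_of(n,k)
        for x in r[:2]: print(k,round(x['p'],2),x['centre'],ray_z(c,x['centre'],z),dep(c,dp,x['centre']))
E
```

```text
[0.4725 0.1215 0.4075] [[ 0.0064 -0.9999  0.011 ]
 [ 0.0037  0.0111  0.9999]
 [-1.     -0.0063  0.0038]]
regulator_grip 0.97 [272.7, 251.9] [0.5435 0.0656 0.083 ] [0.5366 0.0684 0.0975]
pointer 0.94 [263.3, 269.7] [0.5749 0.0496 0.065 ] [0.557  0.0572 0.0979]
mark_inner 0.62 [293.2, 270.1] [0.5765 0.085  0.064 ] [0.5782 0.0846 0.0608]
guard_handle 0.66 [132.6, 270.5] [ 0.5402 -0.0603  0.127 ] [ 0.5339 -0.0518  0.1386]
stop_grip 0.76 [387.7, 218.7] [0.5017 0.187  0.097 ] [0.4971 0.184  0.1101]
```

View pics/w1.png

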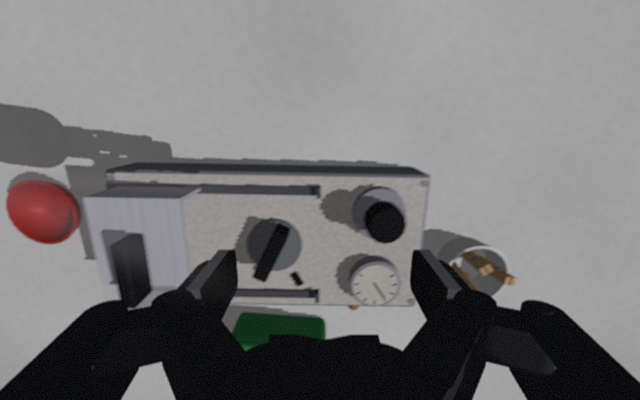

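>>> {"fn": "carry_out", "kwargs": {"increments": [[[0, 0, 0], [0.4, 0.85, 0], 1], [[0, 0, 0], [0.4, 0.85, 0], 1], [[0, 0, 0], [0.4, 0.85, 0], 1], [[0, 0, 0], [0.35, 0.75, -0.5], 1], [[0, 0, 0], [0, 0, -1], 1], [[0, 0, 0], [0, 0, -1], 1], [[0, 0, 0], [0, 0, -1], 1], [[0, 0, 0], [0, 0, -1], 1]]}}

```text
t: 4.5
tool_pos: [0.502, 0.1994, 0.3197]
tool_rot: [-1.211, 1.191, 1.202]
contact_force: [0.0, 0.6, 0.6]
opening: 0.0853
```

```bash
python3 - <<'E'
from h import *
np.set_printoptions(precision=4,suppress=True)
o=get_obs();print(o['tool_pos'],o['tool_rot'])
n='wrist';c=get_calibration(n)
im,dp=get_image(n);cv2.imwrite(f'pics/w2.png',im)
for k,z in {'stop_grip':.097}.items():
        r=tip_of(n,k)
        for x in r[:2]: print(k,round(x['p'],2),x['centre'],ray_z(c,x['centre'],z),dep(c,dp,x['centre']))
E
```

```text
[0.502  0.1994 0.3197] [-1.2112  1.1913  1.2022]
stop_grip 0.68 [302.4, 222.3] [0.5049 0.186  0.097 ] [0.5001 0.1869 0.11  ]
```

View pics/w2.png

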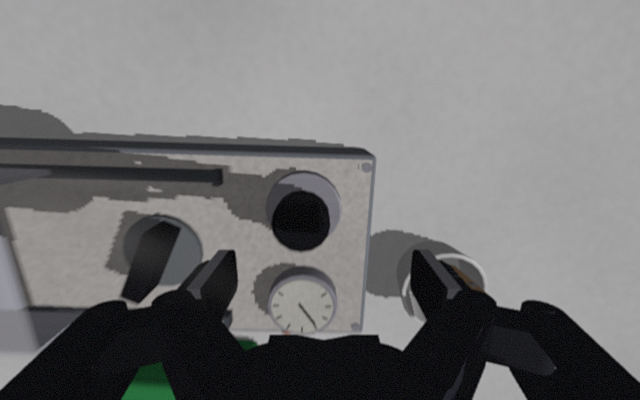

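>>> {"fn": "carry_out", "kwargs": {"increments": [[[0, 0, 0], [0, -0.7, 0], 1], [[0, 0, 0], [0, 0, -0.9], 1], [[0, 0, 0], [0, 0, -0.9], 1], [[0, 0, 0], [0, 0, -0.8], 1], [[0, 0, 0], [0, 0, -0.5], 1], [[0, 0, 0], [0, 0, 0], 1]]}}

```text
t: 5.2
tool_pos: [0.5029, 0.1833, 0.2617]
tool_rot: [-1.216, 1.186, 1.199]
contact_force: [-0.1, -0.5, 0.2]
opening: 0.0856
```

>>> {"fn": "carry_out", "kwargs": {"increments": [[[0, 0, 0], [0, 0.1, -0.3], 1], [[0, 0, 0], [0, 0, 0], 0.3], [[0, 0, 0], [0, 0, 0], 0.2], [[0, 0, 0], [0, 0, 0], 0.2], [[0, 0, 0], [0, 0, 0], 0.2], [[0, 0, 0], [0, 0, 0], 0.2]], "squeeze": 40}}

```text
t: 5.8
tool_pos: [0.5044, 0.1845, 0.2597]
tool_rot: [-1.22, 1.184, 1.195]
contact_force: [1.2, 2.0, -4.9]
opening: 0.0387
```

>>> {"fn": "carry_out", "kwargs": {"increments": [[[0, 0, 0], [0, 0, 0], 0.2], [[0, 0, 0], [0, 0, 0.5], 0.2], [[0, 0, 0], [0, 0, 0.5], 0.2], [[0, 0, 0], [0, 0, 0.4], 0.2], [[0, 0, 0], [0, 0, 0.2], 0.2]], "squeeze": 60}}

```text
t: 6.3
tool_pos: [0.5039, 0.1845, 0.2902]
tool_rot: [-1.221, 1.183, 1.194]
contact_force: [13.2, 2.6, -28.9]
opening: 0.0376
```

>>> {"fn": "carry_out", "kwargs": {"increments": [[[0, 0, 0], [0, 0, 0], 0.2], [[0, 0, 0], [0, 0, 0], 0.2], [[0, 0, 0], [0, 0, 0], 0.2]]}}

```text
t: 6.6
tool_pos: [0.5038, 0.1845, 0.2899]
tool_rot: [-1.221, 1.182, 1.193]
contact_force: [3.1, 0.5, -5.8]
opening: 0.0376
```

>>> {"fn": "carry_out", "kwargs": {"increments": [[[0, 0, 0], [0, 0, 0], 1], [[0, 0, 0], [0, 0, 0], 1], [[0, 0, 0], [0, 0, 0], 1], [[0, 0, 0], [0, 0, 0], 1], [[0, 0, 0], [0, 0, 1], 1], [[0, 0, 0], [0, 0, 1], 1], [[0, 0, 0], [0, 0, 1], 1], [[0, 0, 0], [0, 0, 0.5], 1]]}}

```text
t: 7.4
tool_pos: [0.5032, 0.1848, 0.3643]
tool_rot: [-1.22, 1.184, 1.197]
contact_force: [0.1, -0.6, 0.5]
opening: 0.0854
```

```bash
python3 - <<'E'
from h import *
np.set_printoptions(precision=4,suppress=True)
o=get_obs();print(o['tool_pos'],o['tool_rot'],o['q'])
n='wrist';c=get_calibration(n)
im,dp=get_image(n);cv2.imwrite(f'pics/w3.png',im)
for k,z in {'stop_grip':.127}.items():
        r=tip_of(n,k)
        for x in r[:2]: print(k,round(x['p'],2),x['centre'],ray_z(c,x['centre'],z),dep(c,dp,x['centre']))
E
```

```text
[0.5032 0.1848 0.3643] [-1.2196  1.1843  1.1965] [ 0.213  -0.1395  1.8672  0.0006  1.388  -1.362 ]
stop_grip 0.8 [321.4, 210.7] [0.5046 0.1842 0.127 ] [0.5003 0.1842 0.14  ]
```

View pics/w3.png

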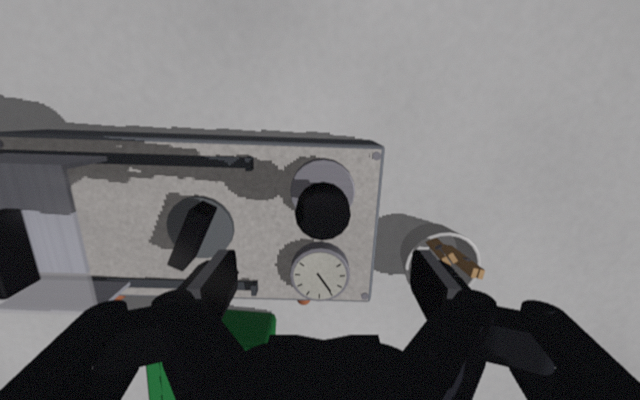

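>>> {"fn": "carry_out", "kwargs": {"increments": [[[0, 0, -0.6], [0.25, -0.75, 0], 0.8], [[0, 0, -0.6], [0.25, -0.75, 0], 0.8], [[0, 0, -0.6], [0.25, -0.75, 0], 0.8], [[0, 0, -0.6], [0.25, -0.75, 0], 0.8], [[0, 0, -0.6], [0.25, -0.75, 0], 0.8], [[0, 0, -0.6], [0.25, -0.75, 0], 0.8], [[0, 0, -0.6], [0.25, -0.75, 0], 0.8], [[0, 0, -0.6], [0.25, -0.75, 0], 0.8]]}}

```text
t: 8.3
tool_pos: [0.5416, 0.062, 0.3536]
tool_rot: [-0.847, 1.395, 0.832]
contact_force: [-0.1, 0.6, -0.6]
opening: 0.0682
```

```bash
cat > l.py <<'E'
from h import *
import sys
np.set_printoptions(precision=4,suppress=True)
o=get_obs();M=R.from_rotvec(o['tool_rot']).as_matrix();print(o['tool_pos'],'jaw ang',np.arctan2(M[1,2],M[0,2]),'xaxis',M[:,0],o['opening'])
n='wrist';c=get_calibration(n)
im,dp=get_image(n);cv2.imwrite(f'pics/{sys.argv[1]}.png',im)
for a in sys.argv[2:]:
        k,z=a.split('=');z=float(z)
        r=tip_of(n,k)
        for x in r[:2]: print(k,round(x['p'],2),x['centre'],ray_z(c,x['centre'],z),dep(c,dp,x['centre']))
np.save('pics/d.npy',dp);import pickle;pickle.dump(c,open('pics/c.pkl','wb'))
E
python3 l.py w4 regulator_grip=.083 pointer=.065 mark_inner=.064
```

```text
[0.5416 0.062  0.3536] jaw ang 1.0795303677960002 xaxis [ 0.0112 -0.0043 -0.9999] 0.06818013865395561
regulator_grip 0.59 [326.8, 201.9] [0.544  0.0641 0.083 ] [0.5403 0.0659 0.0974]
pointer 0.97 [330.4, 235.9] [0.58   0.0491 0.065 ] [0.5677 0.0547 0.0973]
mark_inner 0.53 [365.3, 215.1] [0.5772 0.0875 0.064 ] [0.5785 0.0874 0.0605]
```

View pics/w4.png

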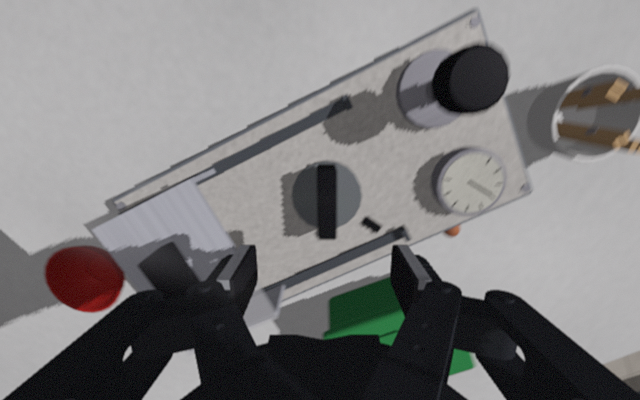

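>>> {"fn": "carry_out", "kwargs": {"increments": [[[0, 0, 0], [0, 0.2, -0.8], 0.8], [[0, 0, 0], [0, 0, -1], 0.8], [[0, 0, 0], [0, 0, -1], 0.8], [[0, 0, 0], [0, 0, -1], 0.8], [[0, 0, 0], [0, 0, -0.6], 0.8], [[0, 0, 0], [0, 0, -0.2], 0.8]]}}

```text
t: 9.1
tool_pos: [0.5386, 0.0723, 0.2541]
tool_rot: [-0.855, 1.391, 0.844]
contact_force: [-0.4, 0.1, -0.9]
opening: 0.068
```

```bash
python3 - <<'E'
from h import *;import pickle
np.set_printoptions(precision=4,suppress=True)
c=pickle.load(open('pics/c.pkl','rb'));im=cv2.imread('pics/w4.png')
g=im.max(2)[205:240,345:395]
n,l,s,ce=cv2.connectedComponentsWithStats((g<60).astype(np.uint8))
for i in range(1,n):
    if s[i,4]>15:
        p=ce[i]+[345,205];q=ray_z(c,p,.062)[:2];v=q-[.5437,.065];print(p,s[i],q,np.hypot(*v),np.arctan2(v[1],v[0]))
E
python3 l.py w5
```

```text
[370.7523 224.2202] [ 18  13  17  13 109] [0.5887 0.088 ] 0.050510002541510786 0.47338059881446753
[392.9 233.1] [45 25  5  8 20] [0.6069 0.1029] 0.0736689293581677 0.5397082717755876
[0.5386 0.0723 0.2541] jaw ang 1.0926130407911168 xaxis [ 0.0097 -0.0018 -1.    ] 0.06798213556187568
```

View pics/w5.png

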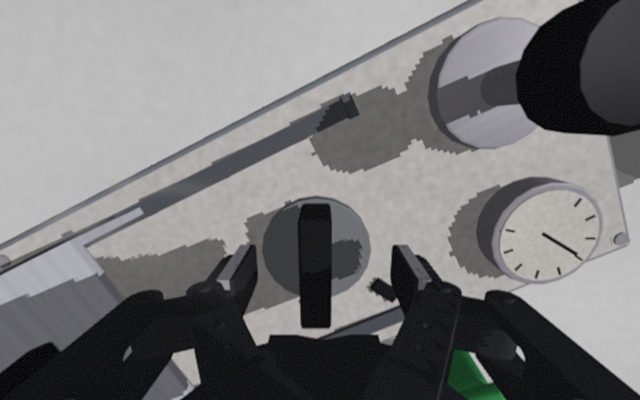

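>>> {"fn": "carry_out", "kwargs": {"increments": [[[0, 0, -0.1], [0.15, -0.35, -0.15], 0.8], [[0, 0, 0], [0, 0, -0.2], 0.8], [[0, 0, 0], [0, 0, 0], 0.8]]}}

```text
t: 9.45
tool_pos: [0.5424, 0.0651, 0.2479]
tool_rot: [-0.848, 1.392, 0.835]
contact_force: [-0.1, -0.8, 0.3]
opening: 0.0683
```

>>> {"fn": "carry_out", "kwargs": {"increments": [[[0, 0, 0], [0, 0, 0], 0.1], [[0, 0, 0], [0, 0, 0], 0], [[0, 0, 0], [0, 0, 0], 0], [[0, 0, 0], [0, 0, 0], 0], [[0, 0, 0], [0, 0, 0], 0], [[0, 0, 0], [0, 0, 0], 0]], "squeeze": 30}}

```text
t: 10.05
tool_pos: [0.5432, 0.0647, 0.2501]
tool_rot: [-0.849, 1.389, 0.833]
contact_force: [-0.0, -0.9, -0.1]
opening: 0.0154
```

```bash
python3 l.py w6
```

```text
[0.5432 0.0647 0.2501] jaw ang 1.0824880431301922 xaxis [ 0.0155 -0.0025 -0.9999] 0.015354055731094681
```

View pics/w6.png

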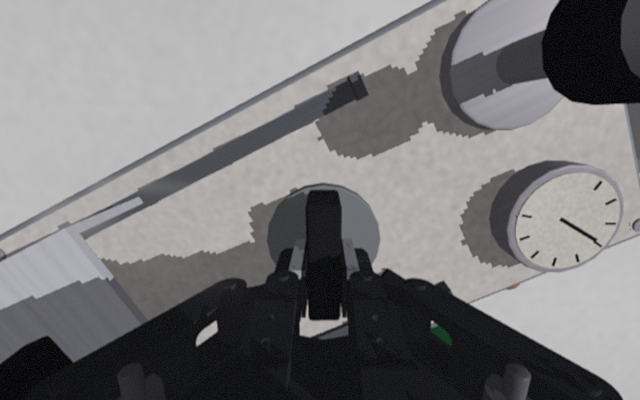

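>>> {"fn": "carry_out", "kwargs": {"increments": [[[0, 0, 0.6], [0, 0, 0], 0], [[0, 0, 0.7], [0, 0, 0], 0], [[0, 0, 0.7], [0, 0, 0], 0], [[0, 0, 0.7], [0, 0, 0], 0], [[0, 0, 0.7], [0, 0, 0], 0], [[0, 0, 0.6], [0, 0, 0], 0], [[0, 0, 0.3], [0, 0, 0], 0], [[0, 0, 0], [0, 0, 0], 0]]}}

```text
t: 10.9
tool_pos: [0.5435, 0.0651, 0.2501]
tool_rot: [-1.181, 1.213, 1.169]
contact_force: [1.2, -0.6, -0.2]
opening: 0.0149
```

```bash
python3 l.py w7
```

```text
[0.5435 0.0651 0.2501] jaw ang 1.5278336909392305 xaxis [ 0.0164  0.0059 -0.9998] 0.014912126942875146
```

>>> {"fn": "carry_out", "kwargs": {"increments": [[[0, 0, 0.6], [0, 0, 0], 0], [[0, 0, 0.8], [0, 0, 0], 0], [[0, 0, 0.8], [0, 0, 0], 0], [[0, 0, 0.8], [0, 0, 0], 0], [[0, 0, 0.8], [0, 0, 0], 0], [[0, 0, 0.8], [0, 0, 0], 0], [[0, 0, 0.3], [0, 0, 0], 0], [[0, 0, 0], [0, 0, 0], 0]]}}

```text
t: 11.75
tool_pos: [0.5437, 0.0656, 0.2501]
tool_rot: [-1.537, 0.935, 1.531]
contact_force: [-0.5, 0.1, -0.3]
opening: 0.0155
```

```bash
python3 l.py w8 pointer=.065 mark_inner=.064
```

```text
[0.5437 0.0656 0.2501] jaw ang 2.030242051503705 xaxis [ 0.0125  0.0147 -0.9998] 0.015471000269194138
```

View pics/w8.png

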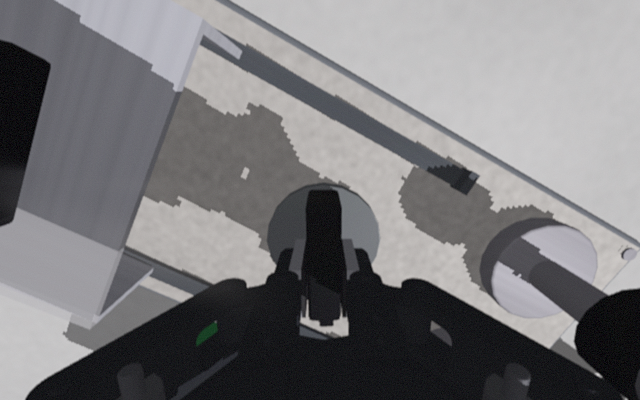

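>>> {"fn": "carry_out", "kwargs": {"increments": [[[0, 0, 0.4], [0, 0, 0], 0], [[0, 0, 0.2], [0, 0, 0], 0], [[0, 0, 0], [0, 0, 0], 0], [[0, 0, 0], [0, 0, 0], 0]]}}

```text
t: 12.3
tool_pos: [0.5437, 0.0657, 0.2501]
tool_rot: [-1.577, 0.897, 1.573]
contact_force: [-0.8, 0.3, 0.6]
opening: 0.0156
```

>>> {"fn": "carry_out", "kwargs": {"increments": [[[0, 0, 0], [0, 0, 0], 0.5], [[0, 0, 0], [0, 0, 0], 0.5], [[0, 0, 0], [0, 0, 0], 0.5], [[0, 0, 0], [0, 0, 1], 0.5], [[0, 0, 0], [0, 0, 1], 0.5], [[0, 0, 0], [0, 0, 1], 0.5], [[0, 0, 0], [0, 0, 1], 0.5], [[0, 0, 0], [0, 0, 1], 0.5]]}}

```text
t: 13.1
tool_pos: [0.5418, 0.0656, 0.349]
tool_rot: [-1.568, 0.902, 1.58]
contact_force: [0.7, 0.4, 0.5]
opening: 0.0427
```

```bash
python3 l.py w9 pointer=.065 mark_inner=.064 regulator_grip=.083
```

```text
[0.5418 0.0656 0.349 ] jaw ang 2.0868070665226655 xaxis [ 0.0027  0.0168 -0.9999] 0.042662350338476394
pointer 0.95 [322.8, 241.4] [0.5778 0.0888 0.065 ] [0.5653 0.0813 0.0983]
mark_inner 0.46 [319.7, 238.7] [0.5772 0.0851 0.064 ] [0.5646 0.078  0.0979]
regulator_grip 0.92 [319.7, 200.6] [0.5402 0.0643 0.083 ] [0.5365 0.0622 0.0979]
```

View pics/w9.png

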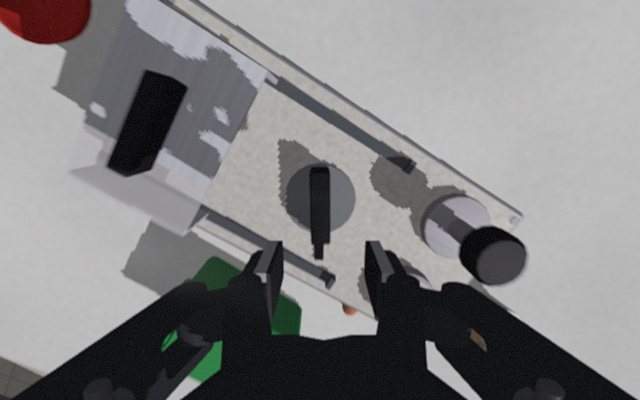

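```bash
python3 - <<'E'
import cv2
a=cv2.imread('pics/w9.png')[155:275,270:370];a=cv2.convertScaleAbs(a,alpha=1.8,beta=10);cv2.imwrite('pics/w9c.png',cv2.resize(a,None,fx=5,fy=5,interpolation=cv2.INTER_CUBIC))
E
```

```text
(no output)
```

View pics/w9c.png

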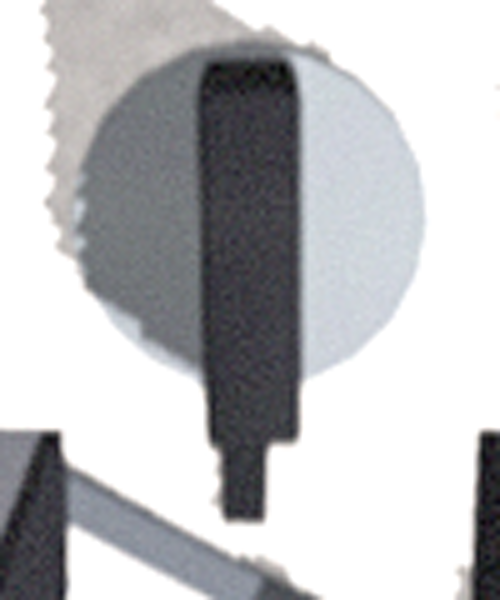

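>>> {"fn": "carry_out", "kwargs": {"increments": [[[0, 0, -0.65], [0, -0.75, 0], 0.6], [[0, 0, -0.65], [0, -0.75, 0], 0.6], [[0, 0, -0.65], [0, -0.75, 0], 0.6], [[0, 0, -0.65], [0, -0.75, 0], 0.6], [[0, 0, -0.65], [0, -0.75, 0], 0.6], [[0, 0, -0.65], [0, -0.75, 0], 0.6], [[0, 0, -0.65], [0, -0.75, 0], 0.6], [[0, 0, -0.65], [0, -0.7, 0], 0.6], [[0, 0, 0], [0, 0, 0], 0.6]]}}

```text
invalid input
```

```bash
python3 l.py w10 guard_handle=.127 pointer=.065 mark_inner=.064
```

```text
[0.5419 0.0656 0.3482] jaw ang 2.086903507089272 xaxis [ 0.0035  0.0168 -0.9999] 0.04285406542546705
guard_handle 0.93 [146.0, 125.1] [ 0.5401 -0.0605  0.127 ] [ 0.5358 -0.0535  0.1413]
pointer 0.72 [322.4, 239.7] [0.5765 0.0874 0.065 ] [0.5644 0.0802 0.0977]
mark_inner 0.5 [322.0, 239.5] [0.5769 0.0872 0.064 ] [0.5644 0.0798 0.0977]
```

View pics/w10.png

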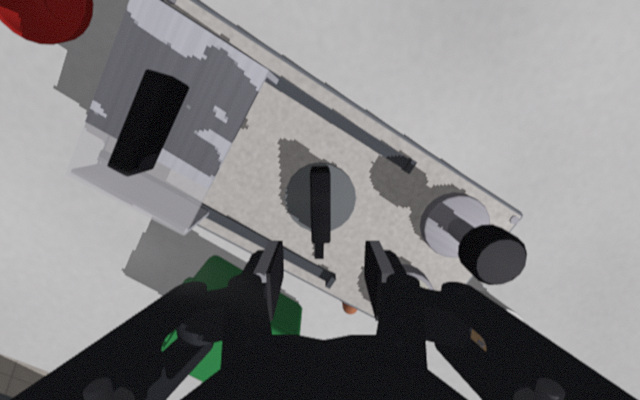

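Nine rows was one too many, so nothing moved.

>>> {"fn": "carry_out", "kwargs": {"increments": [[[0, 0, -0.65], [0, -0.75, 0], 0.6], [[0, 0, -0.65], [0, -0.75, 0], 0.6], [[0, 0, -0.65], [0, -0.75, 0], 0.6], [[0, 0, -0.65], [0, -0.75, 0], 0.6], [[0, 0, -0.65], [0, -0.75, 0], 0.6], [[0, 0, -0.65], [0, -0.75, 0], 0.6], [[0, 0, -0.65], [0, -0.75, 0], 0.6], [[0, 0, -0.65], [0, -0.7, 0], 0.6]]}}

```text
t: 14.3
tool_pos: [0.5392, -0.0558, 0.3362]
tool_rot: [-1.175, 1.208, 1.207]
contact_force: [0.3, -0.7, 0.3]
opening: 0.0513
```

>>> {"fn": "carry_out", "kwargs": {"increments": [[[0, 0, 0], [0, 0, 0], 0.6]]}}

```text
t: 14.4
tool_pos: [0.5389, -0.0569, 0.3351]
tool_rot: [-1.173, 1.211, 1.207]
contact_force: [0.2, -0.2, 0.0]
opening: 0.0514
```

```bash
python3 l.py w11 guard_handle=.127 pointer=.065 mark_inner=.064
```

```text
[ 0.5389 -0.0569  0.3351] jaw ang 1.5469878511320787 xaxis [-0.0074  0.0209 -0.9998] 0.05138838355901106
guard_handle 0.97 [311.6, 231.9] [ 0.5381 -0.0608  0.127 ] [ 0.5325 -0.0603  0.1421]
pointer 0.78 [478.5, 245.8] [0.5796 0.0869 0.065 ] [0.5682 0.072  0.0902]
mark_inner 0.58 [479.2, 244.1] [0.5784 0.0879 0.064 ] [0.5643 0.0691 0.0957]
```

View pics/w11.png

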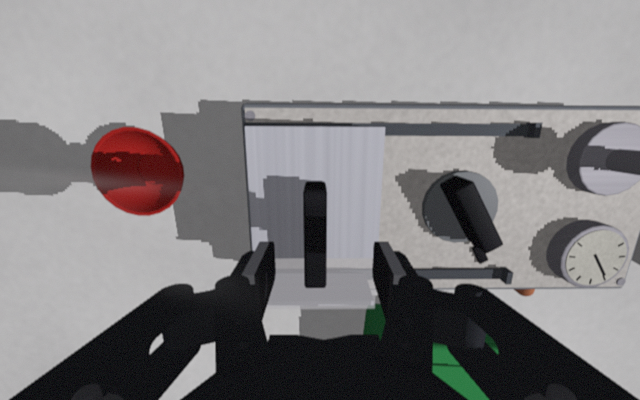

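>>> {"fn": "carry_out", "kwargs": {"increments": [[[0, 0, 0], [0.05, -0.3, -0.7], 0.6], [[0, 0, 0], [0, 0, -0.9], 0.6], [[0, 0, 0], [0, 0, -0.5], 0.6], [[0, 0, 0], [0, 0, 0], 0.6]]}}

```text
t: 15.0
tool_pos: [0.54, -0.06, 0.2905]
tool_rot: [-1.179, 1.206, 1.213]
contact_force: [-1.0, 0.1, 0.3]
opening: 0.0512
```

>>> {"fn": "carry_out", "kwargs": {"increments": [[[0, 0, 0], [0, -0.1, 0], 0], [[0, 0, 0], [0, 0, 0], 0], [[0, 0, 0], [0, 0, 0], 0], [[0, 0, 0], [0, 0, 0], 0], [[0, 0, 0], [0, 0, 0], 0]], "squeeze": 40}}

```text
t: 15.5
tool_pos: [0.5401, -0.0619, 0.2906]
tool_rot: [-1.179, 1.206, 1.212]
contact_force: [-0.2, 2.2, -3.6]
opening: 0.0134
```

>>> {"fn": "carry_out", "kwargs": {"increments": [[[0, 0, 0], [0, 0.4, 0], 0], [[0, 0, 0], [0, 0.7, 0], 0], [[0, 0, 0], [0, 0.7, 0], 0], [[0, 0, 0], [0.1, 0.7, 0], 0], [[0, 0, 0], [0, 0.7, 0], 0], [[0, 0, 0], [0, 0.7, 0], 0], [[0, 0, 0], [0, 0.7, 0], 0], [[0, 0, 0], [0, 0.4, 0], 0]]}}

```text
t: 16.3
tool_pos: [0.5423, 0.0446, 0.2906]
tool_rot: [-1.187, 1.209, 1.204]
contact_force: [4.3, -3.4, -4.5]
opening: 0.0132
```

>>> {"fn": "carry_out", "kwargs": {"increments": [[[0, 0, 0], [0, 0.4, 0], 0], [[0, 0, 0], [0, 0.4, 0], 0], [[0, 0, 0], [0, 0.3, 0], 0], [[0, 0, 0], [0, 0.2, 0], 0], [[0, 0, 0], [0, 0.2, 0], 0]]}}

```text
t: 16.8
tool_pos: [0.543, 0.0703, 0.2905]
tool_rot: [-1.215, 1.234, 1.188]
contact_force: [1.9, -21.9, -1.4]
opening: 0.0133
```

>>> {"fn": "carry_out", "kwargs": {"increments": [[[0, 0, 0], [0, 0.1, 0], 0], [[0, 0, 0], [0, 0, 0], 0], [[0, 0, 0], [0, 0, 0], 0], [[0, 0, 0], [0, 0, 0], 0.5], [[0, 0, 0], [0, 0, 0], 0.5], [[0, 0, 0], [0, 0, 0], 0.5]]}}

```text
t: 17.4
tool_pos: [0.543, 0.073, 0.2918]
tool_rot: [-1.212, 1.236, 1.189]
contact_force: [1.0, 0.1, -0.6]
opening: 0.0425
```

>>> {"fn": "carry_out", "kwargs": {"increments": [[[0, 0, 0], [0, 0, 1], 0.5], [[0, 0, 0], [0, 0, 1], 0.5], [[0, 0, 0], [0, 0, 1], 0.5], [[0, 0, 0], [0, 0, 1], 0.5], [[0, 0, 0], [0, 0, 0], 0.5]]}}

```text
t: 17.9
tool_pos: [0.5417, 0.0763, 0.3749]
tool_rot: [-1.21, 1.233, 1.196]
contact_force: [1.1, 0.2, 0.6]
opening: 0.0427
```

```bash
python3 l.py w12 guard_handle=.127 stop_grip=.127
```

```text
[0.5417 0.0763 0.3749] jaw ang 1.5583445926548742 xaxis [-0.0059 -0.0179 -0.9998] 0.042675012441505525
guard_handle 0.86 [315.6, 214.2] [0.5418 0.0652 0.127 ] [0.5371 0.0659 0.1421]
stop_grip 0.7 [473.7, 169.1] [0.5075 0.1836 0.127 ] [0.5054 0.1768 0.1408]
stop_grip 0.45 [321.3, 179.3] [0.5142 0.07   0.127 ] [0.5115 0.0704 0.1415]
```

View pics/w12.png

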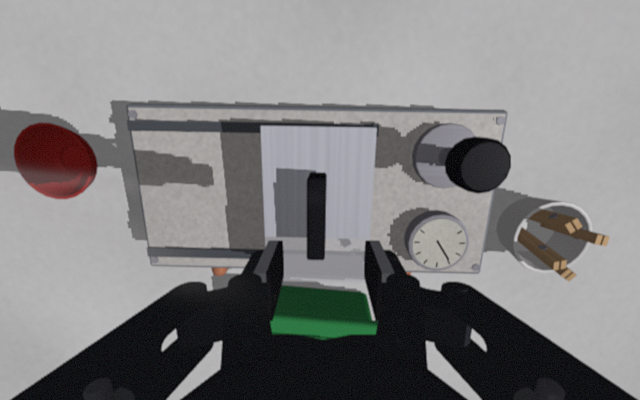

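>>> {"fn": "carry_out", "kwargs": {"increments": [[[0, 0, 0], [-0.25, 0.8, 0], 0], [[0, 0, 0], [-0.25, 0.8, 0], 0], [[0, 0, 0], [-0.25, 0.8, 0], 0], [[0, 0, 0], [-0.25, 0.8, 0], 0], [[0, 0, 0], [-0.25, 0.8, 0], 0], [[0, 0, 0], [-0.25, 0.7, 0], 0], [[0, 0, 0], [-0.25, 0.6, 0], 0], [[0, 0, 0], [0, 0, 0], 0]]}}

```text
t: 18.85
tool_pos: [0.5009, 0.1859, 0.3558]
tool_rot: [-1.197, 1.257, 1.215]
contact_force: [0.6, 0.3, -0.2]
opening: -0.0002
```

>>> {"fn": "carry_out", "kwargs": {"increments": [[[0, 0, 0], [0.15, 0, -0.8], 0], [[0, 0, 0], [0, 0, -0.8], 0], [[0, 0, 0], [0, 0, -0.4], 0], [[0, 0, 0], [0, 0, -0.4], 0], [[0, 0, 0], [0, 0, -0.4], 0], [[0, 0, 0], [0, 0, -0.3], 0]]}}

```text
t: 19.45
tool_pos: [0.505, 0.185, 0.2901]
tool_rot: [-1.195, 1.256, 1.214]
contact_force: [-2.4, 1.6, 3.1]
opening: -0.0001
```

>>> {"fn": "carry_out", "kwargs": {"increments": [[[0, 0, 0], [0, 0, -0.3], 0], [[0, 0, 0], [0, 0, -0.2], 0], [[0, 0, 0], [0, 0, -0.1], 0]]}}

```text
t: 19.75
tool_pos: [0.5058, 0.1852, 0.2833]
tool_rot: [-1.194, 1.258, 1.216]
contact_force: [-7.9, 0.3, 10.6]
opening: -0.0
```

>>> {"fn": "carry_out", "kwargs": {"increments": [[[0, 0, 0], [0, 0, -0.15], 0], [[0, 0, 0], [0, 0, -0.1], 0], [[0, 0, 0], [0, 0, 0], 0]]}}

```text
t: 20.05
tool_pos: [0.5063, 0.1853, 0.2839]
tool_rot: [-1.196, 1.26, 1.216]
contact_force: [-0.1, -0.1, -0.4]
opening: 0.0004
```

>>> {"fn": "carry_out", "kwargs": {"increments": [[[0, 0, 0], [0, 0, 1], 0], [[0, 0, 0], [0, 0, 1], 0], [[0, 0, 0], [0, 0, 1], 0], [[0, 0, 0], [0, 0, 1], 0], [[0, 0, 0], [0, 0, 1], 0], [[0, 0, 0], [-0.5, 0, 0.5], 0]]}}

```text
t: 20.65
tool_pos: [0.4962, 0.1834, 0.3915]
tool_rot: [-1.199, 1.267, 1.213]
contact_force: [-0.6, -0.5, -0.1]
opening: 0.0001
```

```bash
python3 l.py w13 stop_grip=.097 guard_handle=.127
python3 - <<'E'
from h import *
im,dp=get_image('top');c=get_calibration('top');cv2.imwrite('pics/top1.png',im)
import pickle
cw=pickle.load(open('pics/c.pkl','rb'));dw=np.load('pics/d.npy')
p=proj(cw,(.504,.1845,.110));print(p);u,v=p.astype(int)
for du in range(-16,17,4): print(np.round(dep(cw,dw,(u+du,v))*1000))
E
```

```text
[0.4962 0.1834 0.3915] jaw ang 1.5550550406172219 xaxis [-0.0397 -0.0276 -0.9988] 7.530998257554145e-05
stop_grip 0.76 [334.3, 217.2] [0.5038 0.1847 0.097 ] [0.5    0.1846 0.1105]
guard_handle 0.69 [202.1, 266.7] [0.5402 0.0663 0.127 ] [0.5339 0.0729 0.1403]
[334.22657104 221.3116985 ]
[504. 170. 110.]
[504. 173. 110.]
[503. 177. 111.]
[504. 181. 110.]
[504. 184. 110.]
[504. 188. 110.]
[504. 192. 110.]
[504. 195. 110.]
[504. 199. 110.]
```

View pics/w13.png

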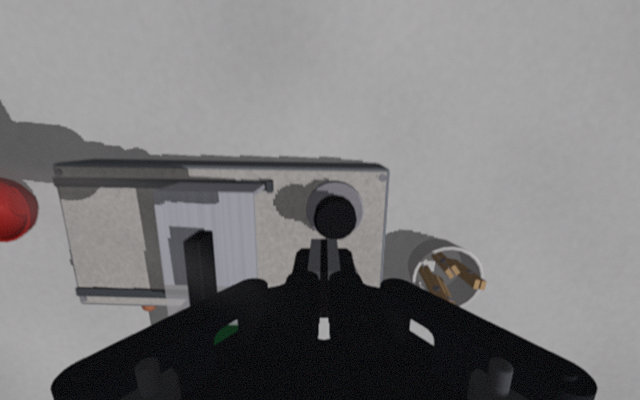

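View pics/top1.png

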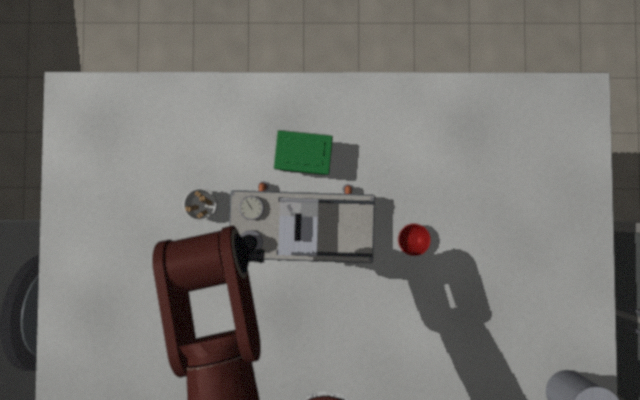

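```bash
python3 -c "
from station import *
print(finish_job())"
```

```text
the job is handed in; nothing more can be done
None
```

All four steps are done in the required order, and the job is handed in at about 21 s of robot time. `finish_job` gave no verdict.

1. **Stop knob out:** I pulled it up until it hit its end stop. The top of the head then measured 140 mm, which is fully out.
2. **Regulator:** I turned it about 1.0 rad counter-clockwise. In the picture taken after release, the bar lined up with the mark to within about 2 mm, against 6 mm allowed. The pointer blade itself was hidden under the bar, so I judged this from the bar and the mark. The pointer and mark positions the networks found in the wrist pictures after release lay up to about 4 mm apart.
3. **Guard:** I slid it to its end stop, where the force rose to 22 N. The handle then measured at about (0.542, 0.065), within 2 mm of straight above the regulator's axis. I could not see the setting after that, because the guard covers it.
4. **Stop knob in:** I pushed it back down, and the top of the head measured 110 mm, which is fully in.

In the last top picture the ramekin, pinch bowl and tub look to be where they started; I compared them by eye only. The gripper was lifted clear and touching nothing when I handed in. One move call was refused because it had nine rows; nothing moved, and I sent it again with eight.

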